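# Fetch the tap tray from the stack into the bench dock

### The arm

A 6-joint arm with a two-finger parallel gripper is mounted at the origin on the work surface. World frame = base frame: x ahead of the robot, y to its left, z up, the work surface at z = 0. Lengths are in m, angles in rad, forces in N, time in s.
With the tool pointing down it reaches from about 0.275 to 0.75 m from the base axis. Payload 10.2 kg.
Tool frame: the origin (TCP) lies at the very end of the fingers, on their centre line; the grasp point (between the pads) lies 19 mm behind it; y points along the fingers, z is the direction in which the jaws open and shut, and the axes are right-handed (so a half turn about y gives the same grasp; the last joint's range is limited). The gripper opens to 85 mm and grips with 20 to 120 N. Pads are 22 mm wide; open, the fingers measure 114 mm over their backs; the gripper's body (76 mm by 85 mm) begins 54 mm behind the grasp point. The pads swing forward as they close: fully open they stand 13 mm farther back than shut.
Start: joints at [0.882, 0.313, 1.498, -0, 1.331, -0.223], TCP at [0.236, 0.469, 0.231] pointing down, gripper open.
Joint ranges: [-2.94, 2.94], [-0.97, 2.17], [0.19, 2.56], [-1.23, 4.37], [0.02, 3.11], [-2.88, 2.88]. Speed limits (rad/s): [2.39, 2.39, 3.01, 3.14, 3.14, 3.14].

### API

Orientations are given as a rotation vector (axis times angle).
In Python, from cell import r gives the robot as it stands. Calls block until the motion is done:
- r.move_ptp(position, orientation): joint-space move of the TCP to a pose.
- r.movel(position, v=0.15, attitude=None): straight line of the TCP; attitude=None keeps the orientation; v is the mean speed in m/s.
- r.goto_joints(angles): joint-space move.
- r.gripper_to(opening): opening from 0.0 (shut) to 1.0 (fully open); the grip force is fixed at half the most; returns when the fingers have stopped.
- r.pause(seconds).
- r.inverse_kinematics(position, orientation): joint angles nearest the present ones, or None.
- r.read_state(): the state.
- r.snapshot(name): name is "scene" or "top" or "wrist"; returns the picture (480x640x3 uint8, red, green, blue); there is no depth.
- r.calibration(name): a dict with "fx", "fy", "cx", "cy" (pixels), "R" (3x3) and "t" (3): a world point X has camera coordinates R X + t. Camera axes: x right, y down, z forward; pixel columns grow to the right and rows downward; lengths in m; the calibration is good to about 2 mm. A picture is of the moment at which its call begins: read the wrist's pose just before it. calibration takes no time and is no camera call; for the wrist camera it gives the pose at the moment of the call.
A pose or a line that the arm cannot do raises r.MotionError and nothing moves.
- r.close_job(): hands the job in, once; it reports no verdict.
The state is a dict: "time": time; "qpos": joint angles; "joint_vel": joint speeds; "joint_efforts": joint torques, N m; "tool_pos": TCP position; "tool_rot": TCP orientation; "contact_force": force on the tool from outside, world axes, zero at the start; "moment": the same for the moment, N m; "finger_gap": opening from 0.0 (shut) to 1.0 (fully open).
Only numpy, scipy, OpenCV 4.12 (cv2) and the standard library are available. Lean on these libraries where they do the work, as an engineer would, in place of code of your own. Each camera call takes 0.05 s, during which the arm holds its last target. There are 200 camera calls.

### The job

I need the blue tap tray, which is under the grey tray in the stack: lift the grey tray off and set it down on the plywood board, then put the blue tray in front of the yellow bench dock and slide it along under the dock's lips until it is fully home against the back stop. Then put the grey tray back on the black tray, with its foot seated inside the black tray's rim. Leave the black tray and everything else on the bench where they are, keep the trays level and set them down rather than dropping them.

Things in the scene. Friction and masses are not known exactly. Their poses are not given: they have to be found in the camera images.
- grey_tray_center (a point): Grey plastic tool tray, top of the stack of three like trays: open box 150 long (own x), 124 wide over its 5 thick walls (own y), 58 high, 0.35 to 0.65 kg. Point: centre of the tray, 29 above its underside, 29 below its rim; z up. A foot 7 high, set in 8 from the outer walls, drops inside the rim of the tray below with 3 play each side: a seated tray lies 51 above the one beneath.
- grey_tray_rib (a point): Middle of the top edge of the grey tray's carrying rib, the place to grip from above: an upright wall 12 thick (y) and 38 high, running along x from end to end, its top 10 below the rim and 19 above the tray's centre. Beside it, on each side, an open well 51 wide in y, empty for 38 either way in x and for 31 down from this point (small drills lie below that).
- blue_tray_center (a point): Blue tray with taps in black holders, the middle one of the stack; same size, mass, foot and centre point as the grey tray. All the trays carry a runner strip along each long side, 9 wide, from 17 to 12 below the centre, making them 142 wide there.
- blue_tray_rib (a point): Middle of the top edge of the blue tray's carrying rib: same rib and free wells as in the grey tray.
- black_tray_center (a point): Black tray, bottom of the stack, standing loose on the bench; same size and centre point as the grey tray. It stays where it is.
- board_top (a point): Middle of the top face of the plywood board (180 along its x by 150 along its y, 12 thick, fixed on the bench): where the grey tray is set down in the meantime.
- dock_home (a point): Where the blue tray's centre is when fully home in the yellow steel tray dock screwed to the bench: tray along the dock's x, standing on the bench (29 above it). Back stop, 40 high, with its face 75 further in +x. Two channels 25 high run along x, 148 apart inside (3 play beside each runner strip), from the stop to 75 before this point; the bench is the floor.
- dock_mouth (a point): Start of the slide, 180 in -x (robot side) of dock_home on the dock's axis: the tray's centre when it stands on the bench just before the channels, whose mouths flare to 160 and end 78 in +x of this point. Inward lips 8 deep (underside 21 above the bench, 4 above the strips) begin 125 in +x of it, so the tray must slide in +x, not be lowered in; a few newtons.
- billet: Round aluminium billet, 64 across and 75 high, standing on the left side: leave alone.
- hammer: Hammer lying on the left side: leave alone.
- caliper: Digital caliper lying on the right side: leave alone.
- drilled_plate: Drilled aluminium plate, 130 by 100 by 12, lying on the right side: leave alone.

How it is judged:
On the way, in this order (a step that is already met when the one before it is completed fails the run):
1. the grey tray stands on the plywood board, level and let go (x of grey_tray_center in the frame of board_top between -0.07 and 0.07 m and y of grey_tray_center in the frame of board_top between -0.06 and 0.06 m and z of grey_tray_center in the frame of board_top below 0.033 m and angle between grey_tray_center's own z axis and vertical below 0.06 rad and contact force between grey_tray and the fingers below 0.1 N), for 0.2 s.
2. the blue tray is home in the dock, under the lips and against the back stop (x of blue_tray_center in the frame of dock_home between -0.006 and 0.004 m and y of blue_tray_center in the frame of dock_home between -0.006 and 0.006 m and z of blue_tray_center in the frame of dock_home between -0.004 and 0.005 m and angle between the x axis of blue_tray_center and the x axis of dock_home, either way round below 0.06 rad), for 0.2 s.
At the end, for the whole second after the job is handed in: The blue tray stands in the dock, centre within 6 mm of the home point, in line with the dock; the grey tray is seated level on the black one, centred within 6 mm, centre 48 to 53.5 mm above its centre; the black tray is within 25 mm of its start; trays at rest and let go (x of blue_tray_center in the frame of dock_home between -0.006 and 0.004 m and y of blue_tray_center in the frame of dock_home between -0.006 and 0.006 m and z of blue_tray_center in the frame of dock_home between -0.004 and 0.004 m and angle between the x axis of blue_tray_center and the x axis of dock_home, either way round below 0.06 rad and x of grey_tray_center in the frame of black_tray_center between -0.006 and 0.006 m and y of grey_tray_center in the frame of black_tray_center between -0.006 and 0.006 m and z of grey_tray_center in the frame of black_tray_center between 0.048 and 0.0535 m and angle between each of grey_tray_center, black_tray_center's own z axis and vertical below 0.03 rad and angle between the x axis of grey_tray_center and the x axis of black_tray_center, either way round below 0.09 rad and distance of black_tray_center from where it was at the start of the episode below 0.025 m and linear speed of each of grey_tray, blue_tray below 0.02 m/s); the robot touches nothing.
It fails at once if a tray is tipped by more than 0.35 rad (angle between any of grey_tray_center, blue_tray_center, black_tray_center's own z axis and vertical above 0.35 rad).
It fails at once if a tray is dropped (it moves faster than 0.5 m/s with no finger on it: a free fall of over about 13 mm) ((linear speed of grey_tray above 0.5 m/s and contact force between grey_tray and the fingers below 0.1 N) or (linear speed of blue_tray above 0.5 m/s and contact force between blue_tray and the fingers below 0.1 N)).
It fails at once if the black tray is shifted by more than 40 mm (distance of black_tray_center from where it was at the start of the episode above 0.04 m).
It fails at once if something else on the bench is moved by more than 25 mm (distance of any of billet, hammer, caliper, drilled_plate from where it was at the start of the episode above 0.025 m).
It also fails if it takes over 72 s, if anything falls off the work surface, if the arm or the gripper's body presses on something with over 40 N, if the wrist force passes 120 N, or if a joint passes its speed limit or range.

## Working session

There is one attempt and no reset: what is moved stays moved. The work goes in short steps, each a Python script; the robot and the scene stay as the last script left them, time stands still between calls to the robot, and variables do not carry over. Pictures are saved under pics/ and viewed, about 8 in all and at most 12, crops included, and the job is handed in when it is done.

```bash
ls; mkdir -p pics; python3 - <<'E'
from cell import r
import cv2, numpy as np
np.set_printoptions(precision=4,suppress=True)
for n in ["scene","top"]:
    im=r.snapshot(n); cv2.imwrite(f"pics/{n}0.png",im[:,:,::-1])
    print(n,r.calibration(n))
print(r.read_state())
E
```

```text
pics
scene {'fx': 473.59180727886826, 'fy': 473.59180727886826, 'cx': 319.9510656555245, 'cy': 241.7323894512378, 'R': array([[ 0.8139,  0.5809,  0.013 ],
       [ 0.4933, -0.6789, -0.5438],
       [-0.3071,  0.449 , -0.8391]]), 't': array([-0.4228, -0.1646,  1.745 ])}
top {'fx': 543.8575901496682, 'fy': 543.8575901496682, 'cx': 313.66302442223406, 'cy': 244.35916238799172, 'R': array([[-0.0135, -0.9999,  0.0031],
       [-0.988 ,  0.0129, -0.1539],
       [ 0.1538, -0.0052, -0.9881]]), 't': array([0.0174, 0.522 , 1.339 ])}
{'time': 0.1, 'qpos': array([ 0.8816,  0.3134,  1.4983, -0.    ,  1.331 , -0.2234]), 'joint_vel': array([ 0.0014, -0.0022, -0.002 , -0.0005, -0.0013,  0.0011]), 'joint_efforts': array([  0.0037, -41.2894, -26.0141,  -0.0001,   0.003 ,  -0.    ]), 'tool_pos': array([0.2357, 0.4689, 0.2308]), 'tool_rot': array([-1.5408,  0.3656, -0.3649]), 'contact_force': array([-0.3049,  1.1287,  0.2313]), 'moment': array([ 0.0325, -0.0785,  0.0476]), 'finger_gap': 0.9978246945727133}
```

View pics/top0.png

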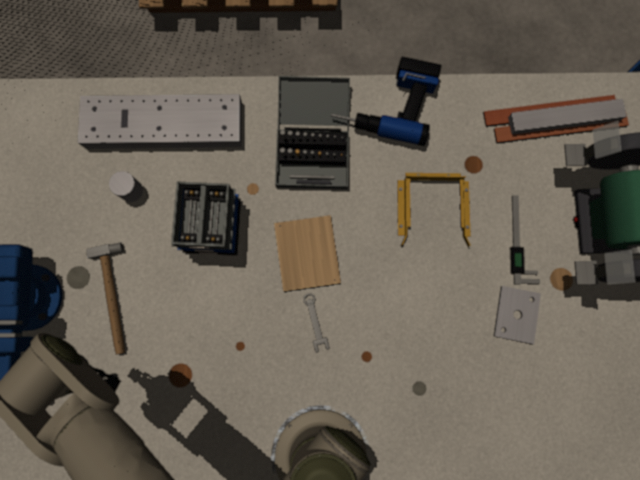

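View pics/scene0.png

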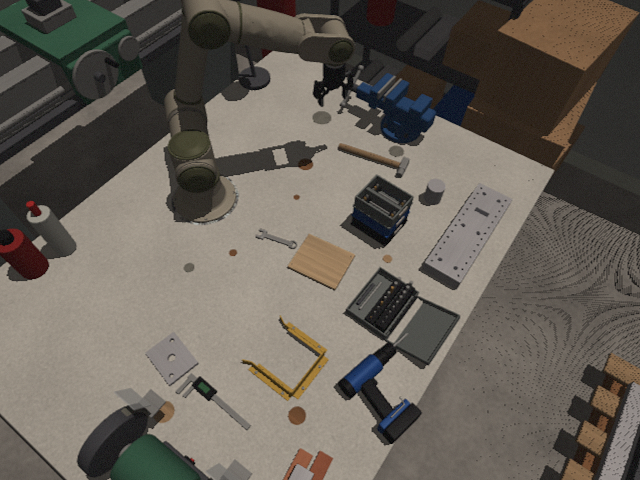

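The top view shows the stack around (205,215), the board at (308,253), and the dock with its stop at row 177 and channels at columns 405 and 466. The scene view agrees. Next I'll turn these into coarse estimates with masks.

```bash
cat > h.py <<'E'
import numpy as np, cv2
from scipy.spatial.transform import Rotation as Rn
np.set_printoptions(precision=4,suppress=True)
def ray(c,px,z):
    """pixels (N,2) -> world points on plane z"""
    px=np.atleast_2d(px).astype(float)
    d=np.c_[(px[:,0]-c['cx'])/c['fx'],(px[:,1]-c['cy'])/c['fy'],np.ones(len(px))]@c['R']
    o=-c['R'].T@c['t']
    return o+d*((z-o[2])/d[:,2])[:,None]
def proj(c,X):
    p=np.atleast_2d(X)@c['R'].T+c['t']
    return np.c_[c['fx']*p[:,0]/p[:,2]+c['cx'],c['fy']*p[:,1]/p[:,2]+c['cy']]
def att(yaw,flip=False):
    """tool down, jaws along the tray's y for a tray with given yaw"""
    s=-1 if flip else 1
    z=s*np.array([-np.sin(yaw),np.cos(yaw),0]); y=np.array([0,0,-1.])
    return Rn.from_matrix(np.c_[np.cross(y,z),y,z]).as_rotvec()
def mask(im,lo,hi):
    h=cv2.cvtColor(im,cv2.COLOR_RGB2HSV)
    return cv2.morphologyEx(cv2.inRange(h,lo,hi),cv2.MORPH_OPEN,np.ones((2,2),np.uint8))
def big(m,n=1):
    cs,_=cv2.findContours(m,cv2.RETR_EXTERNAL,cv2.CHAIN_APPROX_NONE)
    return sorted(cs,key=cv2.contourArea)[::-1][:n]
E
python3 - <<'E'
from cell import r
from h import *
im=cv2.imread("pics/top0.png")[:,:,::-1].copy(); c=r.calibration("top")
for p in [(252,300),(308,253),(436,177),(405,200),(340,250)]: print(p,cv2.cvtColor(im,cv2.COLOR_RGB2HSV)[p[1],p[0]])
# dock
m=mask(im,(18,150,60),(32,255,255))
for k in big(m,4):
    print('yel',cv2.contourArea(k),ray(c,cv2.boxPoints(cv2.minAreaRect(k)),0.025)[:,:2].ravel())
m=mask(im,(8,80,60),(20,255,255)); m[:,:270]=0; m[:,350:]=0; m[:205]=0;m[295:]=0
b=cv2.minAreaRect(big(m)[0]); w=ray(c,cv2.boxPoints(b),0.012); print('board',w,w.mean(0),np.linalg.norm(w-np.roll(w,1,0),axis=1))
px=[(177,182),(230,184),(225,250),(172,246)]; w=ray(c,px,0.16); print('grey',w,w.mean(0),np.linalg.norm(w-np.roll(w,1,0),axis=1))
s=r.read_state()
print(Rn.from_rotvec(s['tool_rot']).as_matrix()); cw=r.calibration('wrist'); print(cw, -cw['R'].T@cw['t'])
for q in ([.35,.3],[.4,0.],[.5,-.2],[.35,-.2]):
  for f in (0,1): print(q,f,r.inverse_kinematics([*q,.3],att(0,f)))
E
```

```text
(252, 300) [ 17  44 132]
(308, 253) [ 16 114 132]
(436, 177) [ 20 202  63]
(405, 200) [ 19 193  95]
(340, 250) [ 19  46 134]
yel 549.5 [ 0.5464 -0.1904  0.714  -0.2195  0.7071 -0.2638  0.5397 -0.2338]
yel 344.0 [ 0.6898 -0.3743  0.6906 -0.3966  0.5364 -0.3946  0.5357 -0.3727]
yel 107.0 [ 0.6972 -0.2726  0.7076 -0.2733  0.7034 -0.3782  0.6929 -0.3773]
yel 2.0 [0.6667 0.3277 0.6666 0.3225 0.6639 0.3225 0.664  0.3277]
board [[ 0.5825  0.1123  0.012 ]
 [ 0.6024 -0.038   0.012 ]
 [ 0.4225 -0.0598  0.012 ]
 [ 0.4034  0.0876  0.012 ]] [0.5027 0.0255 0.012 ] [0.1807 0.1516 0.1812 0.1486]
grey [[0.6563 0.3308 0.16  ]
 [0.6499 0.2061 0.16  ]
 [0.4931 0.216  0.16  ]
 [0.504  0.3385 0.16  ]] [0.5758 0.2728 0.16  ] [0.1525 0.1249 0.1571 0.123 ]
[[ 0.8935 -0.0007  0.4491]
 [-0.4491 -0.0009  0.8935]
 [-0.0002 -1.     -0.0011]]
{'fx': 377.7905732780781, 'fy': 377.7905732780781, 'cx': 318.76300946849597, 'cy': 237.6026211980132, 'R': array([[ 0.449 ,  0.8935, -0.0018],
       [ 0.8504, -0.4268,  0.3077],
       [ 0.2742, -0.1397, -0.9515]]), 't': array([-0.5249, -0.0407,  0.3793])} [0.1663 0.5047 0.3724]
[0.35, 0.3] 0 [ 0.4536  0.1258  1.5526  0.      1.4633 -1.1172]
[0.35, 0.3] 1 [ 0.4536  0.1258  1.5526 -0.      1.4633  2.0244]
[0.4, 0.0] 0 [-0.295  -0.0173  1.7043  0.      1.4546 -1.8658]
[0.4, 0.0] 1 [-0.295  -0.0173  1.7043  0.      1.4546  1.2758]
[0.5, -0.2] 0 [-0.5982  0.3047  1.331   0.      1.5059 -2.169 ]
[0.5, -0.2] 1 [-0.5982  0.3047  1.331   0.      1.5059  0.9726]
[0.35, -0.2] 0 [-0.8118 -0.0098  1.697   0.      1.4545 -2.3826]
[0.35, -0.2] 1 [-0.8118 -0.0098  1.697   0.      1.4545  0.759 ]
```

```bash
python3 - <<'E'
from cell import r
from h import *
def look(n,p,yaw):
    r.move_ptp(p,att(yaw)); r.pause(.3)
    c=r.calibration("wrist"); im=r.snapshot("wrist"); cv2.imwrite(f"pics/{n}.png",im[:,:,::-1]); np.savez(f"pics/{n}.npz",**c)
    print(n,r.read_state()['tool_pos'],r.read_state()['qpos'],r.read_state()['time'],-c['R'].T@c['t'])
look("wdock",[0.57,-0.30,0.22],0.0)
look("wstack",[0.54,0.27,0.36],0.0)
E
```

```text
wdock [ 0.5701 -0.2999  0.22  ] [-0.6658  0.5909  1.1106  0.      1.4401 -2.2368] 3.3917 [ 0.4922 -0.2996  0.3616]
wstack [0.5401 0.2698 0.36  ] [ 0.2694  0.4567  0.9661 -0.      1.7189 -1.301 ] 5.85 [0.4623 0.27   0.5015]
```

View pics/wdock.png

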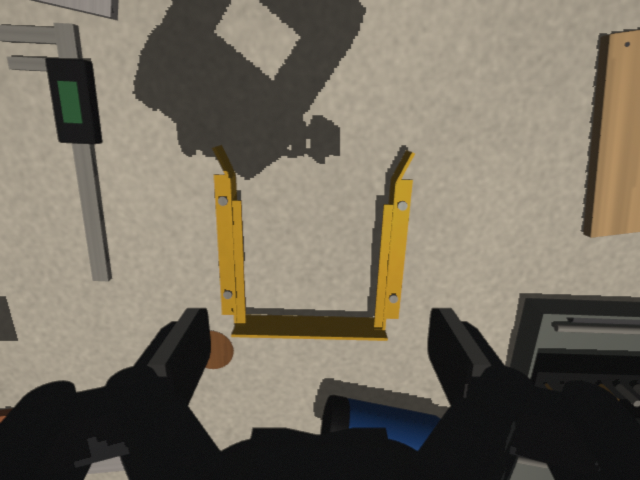

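View pics/wstack.png

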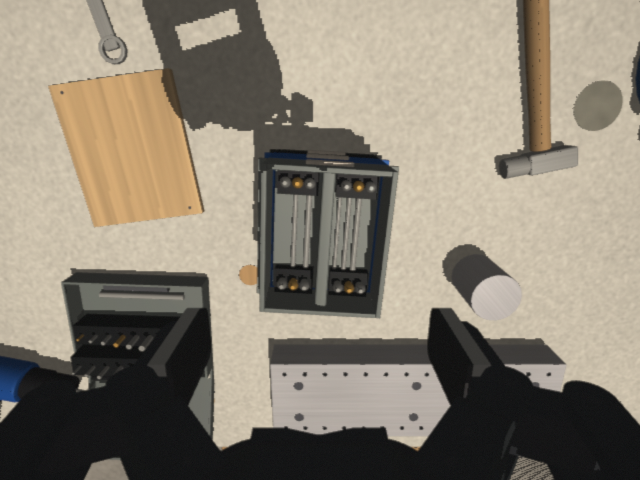

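Dock view: stop face at rows 315-337, lip inner edges at columns ~243 and ~380. Stack view: grey rim about (262,167)-(381,317), rib at columns 317-334. Next I'll fit the edges.

```bash
python3 - <<'E'
from h import *
im=cv2.imread("pics/wdock.png")[:,:,::-1].copy(); c=dict(np.load("pics/wdock.npz"))
h=cv2.cvtColor(im,cv2.COLOR_RGB2HSV); m=mask(im,(17,150,40),(32,255,255))
L=[];R=[]
for v in range(215,300):
    x=np.where(m[v,205:420]>0)[0]+205
    L.append((x[x<315].max()+.5,v)); R.append((x[x>315].min()-.5,v))
wl,wr=ray(c,L,.023),ray(c,R,.023)
fl,fr=np.polyfit(wl[:,0],wl[:,1],1),np.polyfit(wr[:,0],wr[:,1],1)
print('lips',fl,fr,'gap',np.polyval(fr,.62)-np.polyval(fl,.62),'axis y@.62',(np.polyval(fr,.62)+np.polyval(fl,.62))/2,'res',np.std(wl[:,1]-np.polyval(fl,wl[:,0])),np.std(wr[:,1]-np.polyval(fr,wr[:,0])))
for u in (270,310,350):
    print(u,[tuple(int(a) for a in h[v,u]) for v in range(304,344,1)])
    v=np.where(m[:,u][290:360])[0]+290; print('rows',v.min(),v.max(), ray(c,[(u,v.min()-.5)],0)[0],ray(c,[(u,v.max()-2)],.04)[0])
im=cv2.imread("pics/wstack.png")[:,:,::-1].copy(); g=cv2.cvtColor(im,cv2.COLOR_RGB2GRAY)
for v in (190,210,240,260): print(v,255-0*v,' '.join(f"{u}:{g[v,u]}" for u in list(range(255,276))+list(range(310,342))+list(range(375,402))))
for u in (290,355): print(u,' '.join(f"{v}:{g[v,u]}" for v in list(range(148,182))+list(range(288,325))))
E
```

```text
lips [-0.0287 -0.3538] [-0.0262 -0.2248] gap 0.13053118248608406 axis y@.62 -0.3063058504270928 res 0.00034642044020419136 0.0002782408504144866
270 [(19, 41, 169), (18, 39, 168), (19, 41, 168), (19, 39, 162), (18, 39, 97), (18, 38, 68), (20, 35, 65), (18, 39, 65), (18, 39, 66), (18, 39, 66), (21, 69, 63), (20, 142, 61), (21, 196, 60), (21, 186, 59), (21, 191, 60), (21, 183, 60), (22, 183, 60), (21, 190, 59), (21, 196, 60), (21, 183, 60), (21, 191, 60), (21, 186, 59), (21, 179, 60), (21, 191, 60), (20, 184, 61), (21, 191, 60), (21, 191, 60), (21, 180, 61), (21, 184, 61), (21, 179, 60), (21, 186, 70), (21, 198, 120), (21, 199, 169), (20, 171, 176), (18, 64, 164), (20, 43, 161), (20, 40, 165), (20, 41, 168), (18, 40, 167), (19, 39, 165)]
rows 317 338 [ 0.6987 -0.3524  0.    ] [ 0.6973 -0.3474  0.04  ]
310 [(20, 41, 170), (20, 40, 167), (20, 40, 165), (19, 41, 166), (19, 39, 162), (20, 39, 98), (19, 41, 69), (20, 35, 66), (20, 35, 66), (20, 35, 65), (17, 35, 65), (21, 70, 62), (20, 145, 60), (21, 186, 59), (21, 189, 58), (20, 177, 59), (20, 177, 59), (21, 182, 59), (20, 170, 60), (21, 1
[... 3807 characters left out ...]
2 301:42 302:42 303:42 304:42 305:42 306:42 307:42 308:43 309:62 310:116 311:122 312:121 313:142 314:183 315:193 316:196 317:193 318:185 319:183 320:191 321:197 322:196 323:193 324:195
355 148:76 149:74 150:74 151:74 152:73 153:44 154:25 155:17 156:16 157:27 158:29 159:28 160:29 161:29 162:34 163:43 164:43 165:42 166:42 167:42 168:48 169:85 170:126 171:133 172:135 173:133 174:90 175:62 176:58 177:55 178:29 179:20 180:21 181:32 288:53 289:53 290:54 291:49 292:29 293:19 294:17 295:18 296:35 297:40 298:41 299:41 300:42 301:41 302:41 303:41 304:42 305:42 306:42 307:42 308:41 309:42 310:42 311:43 312:51 313:95 314:124 315:125 316:131 317:180 318:191 319:194 320:194 321:193 322:192 323:195 324:197
```

```bash
python3 - <<'E'
import cv2
im=cv2.imread("pics/wstack.png")[140:330,240:420]; cv2.imwrite("pics/zs.png",cv2.resize(im,None,fx=3,fy=3,interpolation=cv2.INTER_NEAREST))
E
```

```text
(no output)
```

View pics/zs.png

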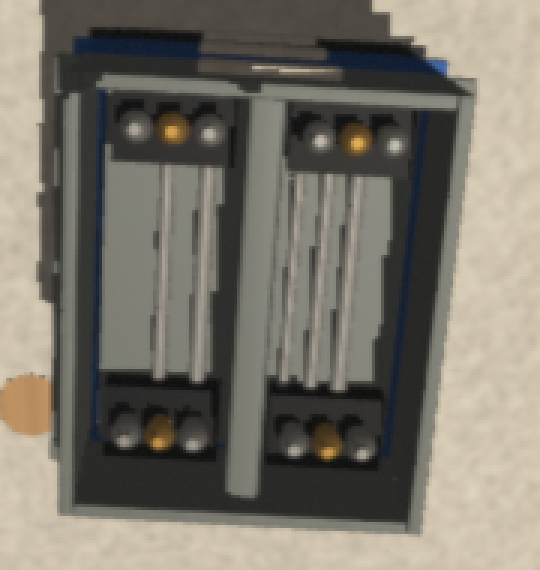

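```bash
python3 - <<'E'
from h import *
c=dict(np.load("pics/wstack.npz"))
l=ray(c,[(260.5,190),(260.3,210),(259.6,240),(259.4,260)],.16); rr=ray(c,[(395.6,190),(393.5,210),(389.5,240),(386.7,260)],.16)
a=ray(c,[(290,164.8),(355,169)],.16); b=ray(c,[(290,313),(355,316.7)],.16)
rb=ray(c,[(326.1,210),(324.1,240),(322.6,260)],.15)
for n,x in (('l',l),('r',rr),('near',a),('far',b),('rib',rb)): print(n,x[:,:2].ravel())
print('rib yaw',np.arctan2(*(rb[-1]-rb[0])[[1,0]]),'l',np.arctan2(*(l[-1]-l[0])[[1,0]]),'r',np.arctan2(*(rr[-1]-rr[0])[[1,0]]), 'ends',np.arctan2(*(a[1]-a[0])[[0,1]]),np.arctan2(*(b[1]-b[0])[[0,1]]))
print('len',np.mean(b[:,0]-a[:,0]),'wid',np.mean(rr[:,1]-l[:,1]),'x',(a[:,0].mean()+b[:,0].mean())/2)
E
```

```text
l [0.527  0.2165 0.5458 0.2155 0.5751 0.2134 0.5955 0.2122]
r [0.527  0.3399 0.5458 0.3391 0.5751 0.3371 0.5955 0.3355]
near [0.5042 0.244  0.508  0.3023]
far [0.6532 0.2405 0.6574 0.3066]
rib [0.5482 0.2767 0.5784 0.2749 0.5994 0.2735]
rib yaw -0.062475093210418206 l -0.06326285975262474 r -0.0636134548517997 ends 0.06419989211219002 0.0639393512743759
len 0.14915978318928474 wid 0.123486495223845 x 0.5807005004616664
```

Grey tray fits the given sizes (149 x 123.5, rib and rim agree): centre (0.581,0.275), yaw -0.063. Dock home is about (0.624,-0.306), yaw -0.027. Now I'll move the grey tray to the board.

```bash
cat >> h.py <<'E'
from cell import r
def F(): return r.read_state()['contact_force']
def st(n):
    s=r.read_state(); print(n,'t%.1f'%s['time'],s['tool_pos'],'F',s['contact_force'],'M',s['moment'],'gap %.3f'%s['finger_gap'])
def lower(xy,z,dmax=.006,df=2.5):
    """down to z+3mm, then 1 mm steps until the bench carries df newtons"""
    r.movel([*xy,z+.003],v=.06); r.pause(.15); f0=F()[2]
    k=.003
    while k>-dmax:
        k-=.001; r.movel([*xy,z+k],v=.02); r.pause(.05)
        if F()[2]-f0>df: break
    print('lower stopped at dz',k,'dF',F()[2]-f0)
G=np.array([.5807,.2748]); GY=-.0633; B=np.array([.5027,.0255]); BY=.12
H=np.array([.624,-.3064]); HY=-.0274
E
python3 - <<'E'
from h import *
r.gripper_to(.5)
r.move_ptp([*G,.20],att(GY)); r.movel([*G,.126],v=.1); st('down')
r.gripper_to(0.); r.pause(.1); st('grip')
r.movel([*G,.131],v=.03); r.pause(.1); st('lift5')
if r.read_state()['finger_gap']>.03:
    r.movel([*G,.215],v=.15)
    r.pause(.1); st('lifted')
    c=r.calibration("wrist"); cv2.imwrite("pics/lift.png",r.snapshot("wrist")[:,:,::-1])
    r.movel([*B,.19],v=.2,attitude=att(BY)); r.movel([*B,.06],v=.12)
    lower(B,.036); st('set')
    r.gripper_to(.5); st('open'); r.movel([*B,.15],v=.15); st('up')
E
```

```text
down t7.9 [0.5811 0.2749 0.1269] F [0.3921 0.4092 0.2313] M [ 0.0135 -0.0174 -0.0001] gap 0.502
grip t8.4 [0.581  0.275  0.1267] F [-1.1714  1.7021  6.1089] M [0.1635 0.1489 0.0183] gap 0.130
lift5 t8.8 [0.5804 0.2747 0.1304] F [-0.7173 -0.6512 -4.8943] M [-0.0153  0.0183  0.0189] gap 0.128
lifted t9.6 [0.5802 0.2746 0.2134] F [-0.0463  0.6907 -4.2208] M [ 0.0414 -0.0666 -0.0233] gap 0.126
lower stopped at dz 0.0 dF 12.06678087872559
set t13.9 [0.5028 0.0255 0.0367] F [-3.5869  0.8908  6.6083] M [-0.0062  0.6304  0.0547] gap 0.125
open t14.3 [0.5028 0.0255 0.036 ] F [0.4821 0.4092 0.0981] M [ 0.03    0.0351 -0.0066] gap 0.498
up t15.2 [0.5022 0.0256 0.1492] F [ 0.3634 -0.0855  0.6422] M [ 0.0098 -0.0178 -0.028 ] gap 0.500
```

```bash
python3 - <<'E'
from h import *
r.movel([.54,.27,.30],v=.25,attitude=att(GY)); r.pause(.3)
c=r.calibration("wrist"); im=r.snapshot("wrist"); cv2.imwrite("pics/wblue.png",im[:,:,::-1]); np.savez("pics/wblue.npz",**c); st('v')
P=proj(c,[[*G,.109]])[0]; print(P)
cv2.imwrite("pics/zb.png",cv2.resize(im[130:360,60:420,::-1],None,fx=2,fy=2,interpolation=cv2.INTER_NEAREST))
E
```

```text
v t16.9 [0.54   0.2697 0.3   ] F [ 0.0724 -0.5722  0.0918] M [-0.0698 -0.0492 -0.0192] gap 0.499
[326.9913 248.4587]
```

View pics/wblue.png

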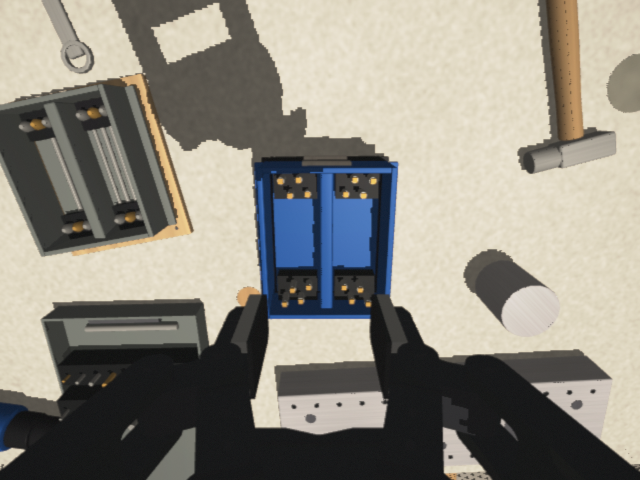

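The grey tray stands on the board and the blue tray is exposed, rim roughly (255,163)-(397,163) down to (380,317).

```bash
cat >> h.py <<'E'
def edges(im,c,z,lo,hi,rows,cols,u0,v0):
    """outer rim edges of a tray of one colour (outermost rim-bright pixels), fitted on plane z"""
    m=mask(im,lo,hi)
    l,rr,a,b=[],[],[],[]
    for v in range(*rows):
        x=np.where(m[v])[0]; x=x[(x>u0-110)&(x<u0+110)]
        if len(x): l.append((x.min()-.5,v)); rr.append((x.max()+.5,v))
    for u in range(*cols):
        y=np.where(m[:,u])[0]; y=y[(y>v0-130)&(y<v0+110)]
        if len(y): a.append((u,y.min()-.5)); b.append((u,y.max()+.5))
    out=[]
    for q,k in ((l,0),(rr,0),(a,1),(b,1)):
        w=ray(c,q,z); s=w[:,k]; t=w[:,1-k]
        f=np.polyfit(s,t,1); e=t-np.polyval(f,s); g=abs(e-np.median(e))<.002
        out.append(np.polyfit(s[g],t[g],1))
    L,R_,A,Bf=out
    x=y=0
    for _ in range(5):
        y=(np.polyval(L,x)+np.polyval(R_,x))/2; x=(np.polyval(A,y)+np.polyval(Bf,y))/2
    print('slopes',L[0],R_[0],-A[0],-Bf[0],'wid',np.polyval(R_,x)-np.polyval(L,x),'len',np.polyval(Bf,y)-np.polyval(A,y),'centre',x,y)
E
python3 - <<'E'
from h import *
im=cv2.imread("pics/wblue.png")[:,:,::-1].copy(); c=dict(np.load("pics/wblue.npz"))
h=cv2.cvtColor(im,cv2.COLOR_RGB2HSV)
for v in (210,240): print(v,' '.join(f"{u}:{h[v,u]}" for u in list(range(252,276,1))+list(range(316,336))+list(range(380,400))))
for u in (300,):print(u,' '.join(f"{v}:{h[v,u]}" for v in list(range(150,176))+list(range(305,325))))
edges(im,c,.109,(100,150,120),(130,255,255),(190,280),(285,365),327,248)
E
```

```text
210 252:[ 21  29 229] 253:[ 22  29 229] 254:[ 22  31 225] 255:[ 20  34 159] 256:[112  63 105] 257:[109 144  83] 258:[108 171  88] 259:[108 182 144] 260:[108 178 165] 261:[108 171 173] 262:[108 165 178] 263:[109 173 156] 264:[109 179 107] 265:[108 178  79] 266:[108 178  76] 267:[108 177  75] 268:[108 176  74] 269:[108 176  74] 270:[109 170  72] 271:[110 138  48] 272:[114  82  31] 273:[109 149  77] 274:[108 169 151] 275:[108 169 172] 316:[108 163  64] 317:[108 167  64] 318:[107 167  64] 319:[107 176  68] 320:[108 180  95] 321:[108 173 127] 322:[108 171 161] 323:[108 171 172] 324:[108 169 175] 325:[108 168 176] 326:[108 165 178] 327:[108 161 182] 328:[108 159 184] 329:[108 157 187] 330:[108 155 188] 331:[108 164 171] 332:[108 169 151] 333:[108 158 174] 334:[108 154 185] 335:[108 154 186] 380:[109 107  38] 381:[108 160  51] 382:[108 159  56] 383:[107 174  57] 384:[107 176  55] 385:[107 168  56] 386:[107 176  55] 387:[107 178  56] 388:[108 166  57] 389:[108 161  79] 390:[108 159 152] 391:[108 160 179] 392:[108 159 183] 393:[108 163 181] 394:[109 151 169] 395:[112  41 160] 396:[ 20  30 214
[... 1491 characters left out ...]
 167:[108 156  59] 168:[108 161  65] 169:[108 164  67] 170:[107 166  66] 171:[108 166  66] 172:[108 155  64] 173:[108  45  57] 174:[15  9 57] 175:[18 21 62] 305:[111 123  58] 306:[108 167  58] 307:[109 163  58] 308:[109 151  59] 309:[108 164  59] 310:[108 167  58] 311:[108 167  58] 312:[108 156  59] 313:[108 166  57] 314:[110 169  74] 315:[108 184 136] 316:[108 177 164] 317:[108 180 166] 318:[112 112 169] 319:[ 20  27 216] 320:[ 21  32 226] 321:[ 22  33 225] 322:[ 22  33 225] 323:[ 22  33 225] 324:[ 22  34 225]
slopes -0.061291899257583285 -0.060637422806054476 0.8026473712088085 -0.06339403067690416 wid 0.12294043365065743 len 0.13432120548198123 centre 0.5875061187915993 0.2744079184453081
```

```bash
python3 - <<'E'
from h import *
c=dict(np.load("pics/wblue.npz"))
f=ray(c,[(300,318.4)],.109)[0]; rb=ray(c,[(325.9,210),(325.7,240)],.099); n=ray(c,[(350,167.5)],.109)[0]
print(f,n,rb)
# centre: far edge minus 75 mm along the tray
y=-.062; e=np.array([np.cos(y),np.sin(y)]); p=np.array([-e[1],e[0]])
s=e@f[:2]-.075; t=p@np.array([.5815,.2748]) 
print('centre x', s*e+ (p@rb[1][:2])*p, 'near len',e@f[:2]-e@n[:2])
E
```

```text
[0.6526 0.2438 0.109 ] [0.5071 0.2991 0.109 ] [[0.5463 0.2759 0.099 ]
 [0.5756 0.2741 0.099 ]]
centre x [0.5793 0.2738] near len 0.14861633057764595
```

```bash
cat >> h.py <<'E'
def hp(s,t=0):
    """point at s along the dock axis from home, t to its left"""
    return H+s*np.array([np.cos(HY),np.sin(HY)])+t*np.array([-np.sin(HY),np.cos(HY)])
E
python3 - <<'E'
from h import *
P=np.array([.580,.2743])
r.movel([*P,.15],v=.2,attitude=att(-.062)); r.movel([*P,.075],v=.1)
r.gripper_to(0.); r.pause(.1); st('grip')
r.movel([*P,.080],v=.03); r.pause(.1); st('lift5')
assert r.read_state()['finger_gap']>.09
r.movel([*P,.19],v=.15)
M=hp(-.18+.0007)
r.movel([*M,.17],v=.25,attitude=att(HY)); r.movel([*M,.05],v=.12)
c=r.calibration("wrist"); cv2.imwrite("pics/mouth.png",r.snapshot("wrist")[:,:,::-1]); np.savez("pics/mouth.npz",**c)
lower(M,.025); r.pause(.1); st('set')
E
```

```text
grip t19.2 [0.5803 0.2743 0.0757] F [-1.4531 -2.0504  5.8432] M [-0.2172  0.2316  0.0126] gap 0.125
lift5 t19.6 [0.5797 0.2743 0.0794] F [ 0.4814 -0.4268 -4.8471] M [ 0.0034 -0.008   0.0142] gap 0.129
lower stopped at dz -0.001 dF 11.742142082739921
set t26.2 [ 0.4448 -0.3016  0.0247] F [-3.2007  2.5185  6.2245] M [0.4786 0.5093 0.0288] gap 0.129
```

View pics/mouth.png

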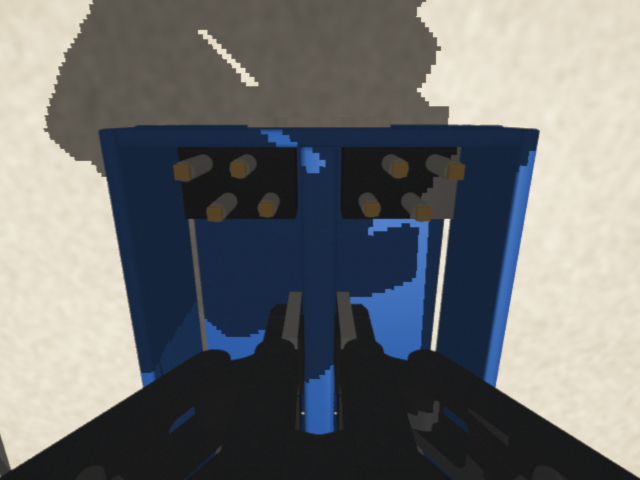

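The tray is held square, with its near rim corners at (100,130) and (539,130). Now the slide.

```bash
python3 - <<'E'
from h import *
z=.0253; r.movel([*hp(-.179),z],v=.02); r.pause(.1); st('zero'); f0=F()
for s in list(np.arange(-.165,-.009,.015))+list(np.arange(-.009,.008,.0015)):
    r.movel([*hp(s),z],v=.05 if s<-.012 else .03); r.pause(.03)
    d=F()-f0; q=r.read_state()['tool_pos']; print('%.4f'%s,d,q)
    if d[0]<-14 or abs(d[1])>15: print('stop'); break
st('end')
E
```

```text
zero t26.6 [ 0.445  -0.3014  0.025 ] F [ 0.8028  1.3361 -4.5031] M [0.0169 0.025  0.0448] gap 0.130
-0.1650 [-0.8393 -1.063  -1.0048] [ 0.4591 -0.3017  0.0251]
-0.1500 [-0.9484 -1.4966 -1.2522] [ 0.474  -0.3021  0.0251]
-0.1350 [-0.2572 -2.0284 -0.3485] [ 0.489  -0.3025  0.0252]
-0.1200 [-1.2248 -0.706  -0.1528] [ 0.504  -0.303   0.0252]
-0.1050 [-1.3692 -1.6754 -1.2012] [ 0.519  -0.3034  0.0252]
-0.0900 [-0.9783 -1.7971 -1.3552] [ 0.534  -0.3038  0.0252]
-0.0750 [-0.673  -1.064  -1.1574] [ 0.549  -0.3042  0.0251]
-0.0600 [-0.3986 -0.8993  0.0821] [ 0.5639 -0.3046  0.0252]
-0.0450 [-1.0325 -1.1169 -0.0865] [ 0.5789 -0.305   0.0251]
-0.0300 [-0.9541 -1.7377 -1.1224] [ 0.5938 -0.3055  0.0251]
-0.0150 [-0.1138 -0.8899 -1.5403] [ 0.6088 -0.3059  0.0251]
-0.0090 [-1.1097 -0.6905 -0.6977] [ 0.615  -0.3061  0.0252]
-0.0075 [-0.5032 -1.0719 -0.6   ] [ 0.6165 -0.3062  0.0253]
-0.0060 [-0.8584 -2.8283 -0.3961] [ 0.618  -0.3062  0.0253]
-0.0045 [-0.7669 -1.8026 -0.7484] [ 0.6195 -0.3062  0.0253]
-0.0030 [-0.8321 -1.5208 -0.8669] [ 0.621  -0.3063  0.0253]
-0.0015 [-1.4434 -2.2909 -0.6071] [ 0.6225 -0.3064  0.0252]
-0.0000 [-11.7264  -0.0297   3.5245] [ 0.6225 -0.3064  0.0251]
0.0015 [-22.0339   0.6862   7.3292] [ 0.6225 -0.3063  0.0251]
stop
end t34.2 [ 0.6225 -0.3063  0.0251] F [-21.2311   2.0223   2.8261] M [0.2904 2.8158 0.0221] gap 0.127
```

```bash
python3 - <<'E'
from h import *
r.movel([*hp(0),.0245],v=.03); r.movel([*hp(-.001),.0243],v=.03); r.pause(.1); st('relax')
r.gripper_to(.5); st('open')
q=r.read_state()['tool_pos'][:2]; r.movel([*q,.14],v=.12)
c=r.calibration("wrist"); cv2.imwrite("pics/home.png",r.snapshot("wrist")[:,:,::-1]); np.savez("pics/home.npz",**c)
r.movel([.46,-.1,.25],v=.3,attitude=att(0)); r.movel([.51,.28,.28],v=.3,attitude=att(GY)); r.pause(.3)
c=r.calibration("wrist"); im=r.snapshot("wrist"); cv2.imwrite("pics/wblack.png",im[:,:,::-1]); np.savez("pics/wblack.npz",**c); st('v')
a=im[100:420,20:440,::-1].copy(); b=cv2.imread("pics/home.png")[::2,::2]
a=cv2.convertScaleAbs(a,alpha=1.6,beta=20)
w=np.zeros((320,740,3),np.uint8); w[:,:420]=a; w[:240,420:]=b; cv2.imwrite("pics/combo.png",w)
E
```

```text
relax t34.8 [ 0.6225 -0.3065  0.0248] F [-6.8298  1.2634  0.3105] M [ 0.1684  0.9606 -0.003 ] gap 0.126
open t35.2 [ 0.6233 -0.3065  0.0246] F [-0.6614 -0.1994  0.1427] M [-0.0163  0.0303  0.0724] gap 0.503
v t39.3 [0.51   0.2797 0.2801] F [-0.0329  0.3222  0.4002] M [ 0.0083  0.0078 -0.0558] gap 0.503
```

View pics/combo.png

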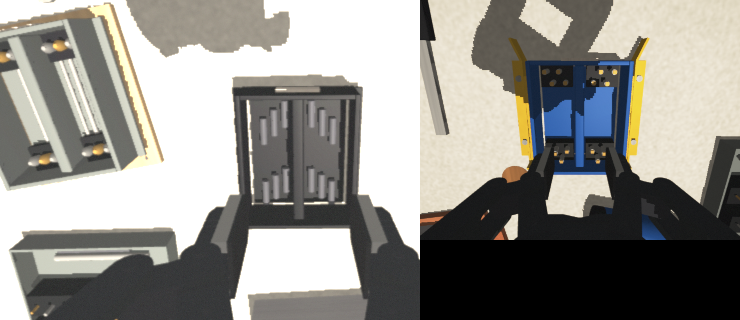

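The blue tray lies home under both lips. The black tray is clear of the shadow, rim about (253,190)-(383,190) with the far edge at row ~328. Next I'll measure its rim.

```bash
python3 - <<'E'
from h import *
im=cv2.imread("pics/wblack.png")[:,:,::-1].copy(); c=dict(np.load("pics/wblack.npz"))
g=cv2.cvtColor(im,cv2.COLOR_RGB2GRAY)
for v in (220,250,280): print(v,' '.join(f"{u}:{g[v,u]}" for u in list(range(248,270))+list(range(310,328))+list(range(368,388))))
for u in (290,345): print(u,' '.join(f"{v}:{g[v,u]}" for v in list(range(172,204))+list(range(315,334))))
print(proj(c,[[.58,.274,.058]]))
E
python3 - <<'E'
import cv2
im=cv2.imread("pics/wblack.png")[165:340,235:400]
cv2.imwrite("pics/zk.png",cv2.resize(cv2.convertScaleAbs(im,alpha=2),None,fx=3,fy=3,interpolation=cv2.INTER_NEAREST))
E
```

```text
220 248:209 249:208 250:207 251:206 252:199 253:136 254:68 255:32 256:34 257:41 258:47 259:52 260:39 261:22 262:22 263:19 264:23 265:21 266:29 267:86 268:181 269:200 310:19 311:20 312:27 313:40 314:45 315:48 316:50 317:51 318:55 319:56 320:58 321:58 322:46 323:41 324:51 325:56 326:55 327:41 368:53 369:24 370:16 371:17 372:16 373:17 374:23 375:43 376:53 377:57 378:57 379:49 380:66 381:118 382:191 383:214 384:218 385:218 386:218 387:217
250 248:208 249:208 250:208 251:207 252:206 253:204 254:199 255:137 256:67 257:31 258:35 259:42 260:46 261:47 262:33 263:21 264:21 265:21 266:20 267:21 268:56 269:139 310:20 311:20 312:23 313:33 314:43 315:46 316:46 317:48 318:49 319:52 320:54 321:55 322:45 323:37 324:48 325:54 326:53 327:54 368:24 369:16 370:17 371:16 372:17 373:23 374:46 375:51 376:52 377:51 378:49 379:72 380:150 381:201 382:213 383:215 384:215 385:216 386:214 387:212
280 248:214 249:211 250:208 251:208 252:211 253:212 254:212 255:211 256:205 257:141 258:66 259:29 260:36 261:40 262:44 263:41 264:29 265:22 266:19 267:22 268:22 269:29 310:20 311:20 312:20 313:25 314:38 315:42 316:45 317
[... 286 characters left out ...]
 180:83 181:83 182:83 183:84 184:83 185:79 186:48 187:23 188:20 189:20 190:19 191:19 192:17 193:19 194:17 195:30 196:50 197:51 198:47 199:42 200:50 201:54 202:51 203:52 315:18 316:16 317:17 318:18 319:18 320:20 321:16 322:19 323:18 324:19 325:25 326:45 327:42 328:69 329:157 330:199 331:201 332:201 333:203
345 172:211 173:209 174:206 175:197 176:118 177:82 178:78 179:79 180:80 181:82 182:81 183:81 184:80 185:66 186:35 187:20 188:18 189:18 190:19 191:18 192:18 193:16 194:22 195:44 196:55 197:57 198:58 199:46 200:57 201:60 202:61 203:60 315:19 316:18 317:19 318:17 319:21 320:16 321:20 322:18 323:17 324:20 325:33 326:47 327:51 328:102 329:193 330:207 331:209 332:213 333:212
[[317.6522 265.4589]]
```

View pics/zk.png

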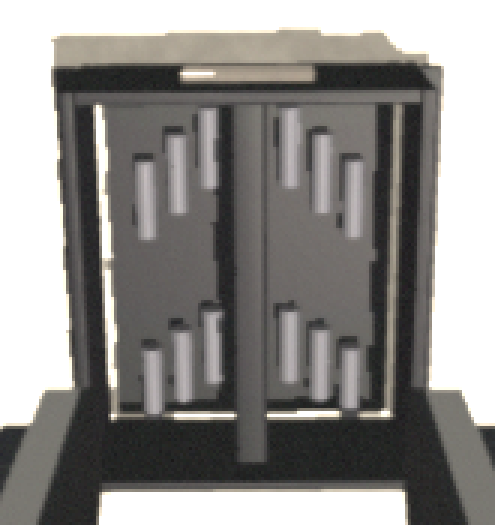

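```bash
python3 - <<'E'
from h import *
c=dict(np.load("pics/wblack.npz")); z=.058
R=lambda p,z=z: ray(c,p,z)[:,:2]
lo=R([(255.2,220),(257.2,250),(259.2,280)]); li=R([(259.8,220),(261.7,250),(263.6,280)])
ro=R([(380,220),(378.8,250),(377.5,280)]); ri=R([(374.6,220),(373.5,250),(372.4,280)])
rb=R([(317.2,220),(317.1,250),(317.6,280)],.048)
for n,x in (('lo',lo),('li',li),('ro',ro),('ri',ri),('rib',rb)): print(n,x.ravel(),'slope',np.polyfit(x[:,0],x[:,1],1)[0])
no=R([(290,194.7),(345,194.3)]); ni=R([(290,199),(345,199)]); fo=R([(290,328.1),(345,327.8)]); fi=R([(290,325.2),(345,324.7)])
for n,x in (('no',no),('ni',ni),('fo',fo),('fi',fi)): print(n,x.ravel())
print('wid',(ro-lo)[:,1],(ri-li)[:,1],'len',(fo-no)[:,0],(fi-ni)[:,0],'y',((ro+lo)/2)[1],((ri+li)/2)[1],'x',((no+fo)/2).mean(0),((ni+fi)/2).mean(0))
# grey on board, same picture: rim corners for a rough check only
E
```

```text
lo [0.5273 0.215  0.5591 0.2134 0.5925 0.2117] slope -0.051325073325880086
li [0.5276 0.2196 0.5594 0.218  0.5928 0.2163] slope -0.05079477659399192
ro [0.5353 0.3392 0.567  0.3375 0.6004 0.3356] slope -0.054281523489089115
ri [0.5349 0.3338 0.5666 0.3321 0.6001 0.3303] slope -0.053838004749571566
rib [0.534  0.2765 0.5666 0.2743 0.6009 0.2726] slope -0.058690791932617635
no [0.5041 0.2519 0.5071 0.3055]
ni [0.5083 0.2515 0.5118 0.3053]
fo [0.6519 0.2389 0.6554 0.2992]
fi [0.6483 0.2393 0.6515 0.2993]
wid [0.1242 0.1241 0.124 ] [0.1142 0.1141 0.114 ] len [0.1478 0.1483] [0.14   0.1397] y [0.563  0.2755] [0.563 0.275] x [0.5796 0.2739] [0.58   0.2738]
```

```bash
python3 - <<'E'
from h import *
K=np.array([.5801,.2743])
r.movel([*B,.12],v=.25,attitude=att(BY)); r.movel([*B,.036],v=.1)
r.gripper_to(0.); r.pause(.1); st('grip')
r.movel([*B,.041],v=.03); r.pause(.1); st('lift5')
assert r.read_state()['finger_gap']>.09
r.movel([*B,.15],v=.15); r.movel([*K,.15],v=.2,attitude=att(-.056)); r.movel([*K,.10],v=.12); r.movel([*K,.085],v=.05); r.pause(.2); f0=F()
z=.085
while z>.071:
    z-=.001; r.movel([*K,z],v=.02); r.pause(.05); d=F()-f0; print('%.3f'%z,d,r.read_state()['tool_pos'])
    if d[2]>3 or np.hypot(*d[:2])>8: break
st('end')
E
```

```text
grip t42.1 [0.503  0.0255 0.0366] F [-1.6918  0.3367  5.9887] M [ 0.0629  0.2269 -0.0175] gap 0.128
lift5 t42.5 [0.5025 0.0255 0.0407] F [-0.7313  0.3834 -4.4379] M [-0.0053 -0.0101 -0.0064] gap 0.126
0.084 [-1.0401  0.7127 -0.1445] [0.5801 0.2743 0.084 ]
0.083 [-0.3107  0.5224 -0.7754] [0.5801 0.2743 0.083 ]
0.082 [-0.125   0.7304 -0.2867] [0.5801 0.2743 0.082 ]
0.081 [-0.9165  0.8409 -0.9498] [0.5801 0.2743 0.081 ]
0.080 [ 0.9833  1.3302 -0.0932] [0.5801 0.2743 0.08  ]
0.079 [-0.4251  1.2013 -0.9474] [0.5801 0.2743 0.079 ]
0.078 [-1.2339  1.0903 -0.9698] [0.5801 0.2743 0.078 ]
0.077 [-1.289   0.4991 -1.2968] [0.5801 0.2743 0.077 ]
0.076 [-0.8637  0.9534 -0.4056] [0.5801 0.2743 0.076 ]
0.075 [-2.8371  0.9     7.5203] [0.5802 0.2743 0.0756]
end t49.1 [0.5802 0.2743 0.0756] F [-2.4884  0.256   3.5693] M [-0.2082  0.4439 -0.0462] gap 0.124
```

```bash
python3 - <<'E'
from h import *
r.gripper_to(.5); st('open'); r.movel([.5801,.2743,.16],v=.12); r.movel([.50,.28,.30],v=.25); r.pause(.3)
c=r.calibration("wrist"); im=r.snapshot("wrist"); np.savez("pics/wend.npz",**c); cv2.imwrite("pics/wend.png",im[:,:,::-1])
top=r.snapshot("top"); cv2.imwrite("pics/topend.png",top[:,:,::-1]); st('v')
w=np.zeros((480,800,3),np.uint8); w[:,:330]=im[:,200:530,::-1]; w[:400,330:800]=cv2.resize(top[140:340,160:395,::-1],None,fx=2,fy=2); w[400:,330:]=0
cv2.imwrite("pics/fin.png",np.hstack([im[100:400,200:440,::-1],top[80:380,60:560,::-1]]))
g=cv2.cvtColor(im,cv2.COLOR_RGB2GRAY); print(proj(c,[[.58,.2743,.109]]))
for v in (220,250): print(v,' '.join(f"{u}:{g[v,u]}" for u in list(range(238,262))+list(range(310,328))+list(range(368,400))))
for u in (290,345): print(u,' '.join(f"{v}:{g[v,u]}" for v in list(range(170,204))+list(range(325,360))))
E
```

```text
open t49.5 [0.5802 0.2743 0.075 ] F [1.0406 0.4266 0.1306] M [ 0.0018  0.0041 -0.0412] gap 0.500
v t51.5 [0.5001 0.2799 0.2996] F [ 1.2973  0.5112 -0.068 ] M [ 0.0381  0.0303 -0.049 ] gap 0.496
[[317.6976 287.8899]]
220 238:199 239:198 240:197 241:194 242:193 243:194 244:196 245:195 246:191 247:151 248:120 249:113 250:97 251:109 252:120 253:127 254:127 255:95 256:64 257:54 258:53 259:53 260:53 261:53 310:43 311:50 312:82 313:109 314:123 315:127 316:129 317:129 318:132 319:133 320:136 321:137 322:135 323:119 324:95 325:65 326:45 327:48 368:28 369:40 370:29 371:19 372:27 373:36 374:40 375:41 376:40 377:40 378:40 379:39 380:56 381:110 382:130 383:134 384:134 385:124 386:135 387:163 388:191 389:199 390:200 391:201 392:200 393:200 394:197 395:196 396:195 397:196 398:197 399:198
250 238:193 239:194 240:194 241:194 242:194 243:195 244:197 245:197 246:196 247:195 248:187 249:135 250:87 251:104 252:113 253:116 254:121 255:124 256:114 257:78 258:56 259:53 260:53 261:53 310:45 311:49 312:76 313:105 314:120 315:124 316:125 317:126 318:128 319:130 320:132 321:133 322:130 323:115 324:110 325:124 3
[... 565 characters left out ...]
33:42 334:43 335:41 336:43 337:42 338:42 339:42 340:41 341:41 342:42 343:42 344:41 345:43 346:41 347:42 348:42 349:44 350:67 351:111 352:117 353:118 354:145 355:184 356:190 357:189 358:190 359:195
345 170:195 171:197 172:199 173:192 174:115 175:80 176:76 177:76 178:75 179:75 180:73 181:74 182:73 183:72 184:72 185:72 186:74 187:74 188:74 189:75 190:75 191:73 192:38 193:19 194:18 195:16 196:15 197:16 198:15 199:18 200:18 201:34 202:41 203:42 325:82 326:118 327:135 328:112 329:55 330:30 331:39 332:41 333:41 334:42 335:42 336:42 337:43 338:42 339:41 340:42 341:42 342:42 343:41 344:43 345:42 346:42 347:42 348:42 349:45 350:73 351:117 352:121 353:121 354:148 355:190 356:195 357:189 358:188 359:192
```

View pics/fin.png

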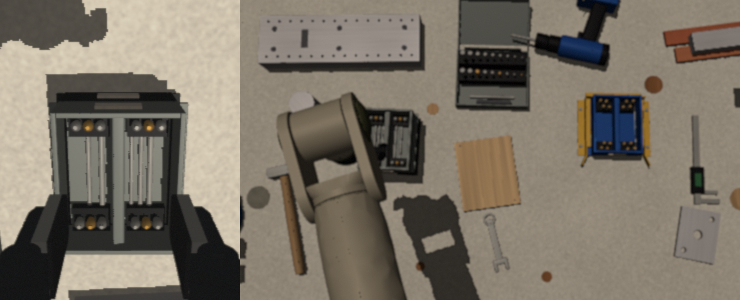

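```bash
python3 - <<'E'
from h import *
c=dict(np.load("pics/wend.npz"))
w=ray(c,[(250.5,250),(384.5,250),(290,354),(345,354)],.109); print(w,w[1]-w[0])
e=np.array([np.cos(-.056),np.sin(-.056)]); print('far-75',w[2:,:2]@e-.075,'black',np.array([.5798,.2743])@e)
st('before'); r.close_job()
E
```

```text
[[0.5378 0.2139 0.109 ]
 [0.5448 0.3387 0.109 ]
 [0.6526 0.2417 0.109 ]
 [0.6557 0.298  0.109 ]] [0.007  0.1248 0.    ]
far-75 [0.5631 0.563 ] black 0.5635383384795447
before t51.5 [0.5001 0.2799 0.2996] F [ 1.2973  0.5112 -0.068 ] M [ 0.0381  0.0303 -0.049 ] gap 0.496
the job is handed in; nothing more can be done
```

The job is done and handed in at 51.5 s of the 72 s allowed. The grey tray went onto the plywood board and the blue tray slid fully home in the dock. The grey tray was then put back on the black one.

**Last checks:**
- **Blue tray:** it met the back stop within about 1 mm of the predicted point, and I pressed it there with about 20 N. Before that, no force changed by more than 3 N during the slide. The picture shows it under both lips.
- **Grey tray:** it took weight at the expected seated height, within about 1 mm. The closing picture puts its centre within about 1 mm of the black tray's along the length, and its rim width came out right at the seated height (124.8 against 124 mm).
- **Black tray:** measured within about 1 mm of the stack's starting centre, taken before the grey tray went back on.
- **Everything else:** the caliper, plate and hammer look undisturbed in the final top view. The billet was mostly hidden behind the arm there, but the arm never went near it.

None of these checks failed. The only disagreements were small: the dock lips measured 130.5 mm apart against 132 mm, and tray lengths came out about 1 to 2 mm short.

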